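# Open the child-safe stock cabinet

## Task

Open the small stock cabinet on the packing bench: reach down through the notch in its top, press the orange sprung hook down and, while it is held down, pull the door out past the catch, then swing the door wide open (about a right angle) and leave it standing open. Leave the carton on top of the cabinet, the red basket and the steel flask where they are.

Things in the scene. Friction and masses are not known exactly. Their poses are not given: they have to be found in the camera images.
- cabinet: White steel cabinet fixed to the bench, 200 deep (x, from -120 to +80 mm) x 260 wide (y) x 190 mm high; origin in its underside, mid-width, z up, -x its front (towards the robot). A blue door closes the whole front, its inner face at cabinet x = -120 mm. The roof is closed but for one notch at its front edge, against the door.
- gap (a point): Centre of the mouth of the notch, level with the cabinet top: 55 mm along cabinet x (from the door's inner face to the catch bar) and 72 mm along cabinet y. The notch is open upwards and towards the door. Fixed to the cabinet; same axes.
- catch_bar (a point): Middle of the lower front edge of the upright steel catch bar at the back of the notch: 55 mm behind the door's inner face, 24 mm below the cabinet top; the bar is 10 mm thick and 72 mm wide. The hook's nose catches behind it and overlaps it by 15 mm in height. Fixed to the cabinet; same axes.
- hook_pad (a point): Where to press the orange hook: on the flat upper face of its arm (40 mm wide in y), at rest 30 mm below the cabinet top and 30 mm behind the door's inner face. The door carries the hook: its pivot lies in the door, 38 mm in front of this point and 21 mm above it; the arm runs back under the catch bar to an upturned nose. Moves with hook and door.
- hook (a joint): Angle of the sprung hook, rad: 0 up (at rest), grows as it is pressed, stop 0.45 (14 mm down at hook_pad). From about 0.20 (7 mm down) the nose is clear below the bar. The spring takes 2 to 4 N at hook_pad, more nearer the door. Let go, it springs up behind the bar again, so pull while it is down; free once the door is out 30 mm. Press first, then pull: pulling first jams the nose (6 mm play).
- hinge_top (a point): Top end of the door's upright hinge axis, level with the cabinet top: cabinet x = -128, y = +120 mm (the left side seen from the robot). Fixed to the cabinet; same axes.
- door (a joint): Opening angle of the door, rad: 0 shut, grows as its free (right) edge swings towards the robot and round to the left; stop 1.65. Panel 16 mm thick, about its hinge axis in mid-thickness, reaching 245 mm right of it; top level with the cabinet top; 0.6 kg, no handle. hook_pad is 170 mm from the axis. Turns lightly, stays where left; can be swung by a finger against its inner face.
- carton_center (a point): Centre of a closed cardboard box with a yellow band, 70 x 160 x 55 mm, standing loose on the back half of the cabinet's top; to be left alone.
- basket_center (a point): Centre of a red plastic basket of bobbins, 170 x 120 x 65 mm, loose on the bench on one side of the cabinet; to be left alone.
- flask_center (a point): Centre of a steel flask, 68 mm in diameter and 170 mm tall, standing loose on the bench on one side of the cabinet; to be left alone.

How it is judged:
On the way, in this order (a step that is already met when the one before it is completed fails the run):
1. the hook is pressed down while the door is still (nearly) shut (value of joint hook above 0.15 rad and value of joint door below 0.12 rad), for 0.05 s.
2. the door is swung wide open (value of joint door above 1.2 rad), for 0.1 s.
At the end, for the whole second after the job is handed in: The door stands open by more than 1.2 rad (69 degrees) and at rest, the hook has sprung back up (under 0.05 rad), and the carton (within 20 mm), basket and flask (within 30 mm) are where they were (value of joint door above 1.2 rad and velocity of joint door between -0.05 and 0.05 rad/s and value of joint hook below 0.05 rad and distance of carton_center from where it was at the start of the episode below 0.02 m and distance of each of basket_center, flask_center from where it was at the start of the episode below 0.03 m); the robot touches nothing.
It fails at once if the carton on the cabinet, the basket or the flask is pushed away (distance of carton_center from where it was at the start of the episode above 0.03 m or distance of any of basket_center, flask_center from where it was at the start of the episode above 0.04 m).
It also fails if it takes over 42 s, if anything falls off the work surface, if the arm or the gripper's body presses on something with over 40 N, if the wrist force passes 120 N, or if a joint passes its speed limit or range.

## Robot

A 7-joint arm with a two-finger parallel gripper is mounted at the origin on the work surface. World frame = base frame: x ahead of the robot, y to its left, z up, the work surface at z = 0. Lengths are in m, angles in rad, forces in N, time in s.
With the tool pointing down it reaches from about 0.4 to 0.85 m from the base axis. Payload 4.5 kg.
Tool frame: the origin (TCP) lies midway between the tips of the shut fingers; the grasp point (between the pads) lies 19 mm behind it; x points along the fingers, y is the direction in which the jaws open and shut, and the axes are right-handed (so a half turn about x gives the same grasp; the last joint's range is limited). The gripper opens to 88 mm and grips with 3 to 60 N. Pads are 18 mm wide; open, the fingers measure 123 mm over their backs; the gripper's body (75 mm by 187 mm) begins 45 mm behind the grasp point.
Start: joints at [1.236, 0.689, -0.195, 1.565, 0.157, 0.902, -0.215], TCP at [0.225, -0.583, 0.239] pointing down, gripper open.
Joint ranges: [-3.01, 3.01], [-0.46, 2.08], [-1.47, 1.51], [0.13, 2.56], [-1, 4.14], [0.04, 2.09], [-2.66, 2.66]. Speed limits (rad/s): [2.57, 2.57, 3.14, 3.14, 3.14, 3.14, 3.14].

## Interface

Orientations are given as a unit quaternion [x, y, z, w].
In Python, from plant import r gives the robot as it stands.
- The arm moves only by the tool arm_command, never from a script. Its argument "plan" is a list of rows, each a list of 5 numbers: the finger opening in m, from 0 to 0.0881, then the shift along the tool's x, y, z in m, then the turn about the tool's x in rad. In form: [[grip, dx, dy, dz, roll], ...]. A call has 1 to 12 rows; each row shifts and turns the commanded pose from where the row before left it, along the tool's axes as they then stand; what a row does not reach is not made up. A row lasts 1/8 s, in which the tool goes at most 62.5 mm and 10.7 degrees, less where a joint would pass 70% of its speed; a pose out of reach is approached as far as the arm can. A call is refused whole if a number of a shift passes 0.0625 or a number of a turn 0.188, either way. A call with a gripper value outside its range is refused whole. The fingers move at their own pace and stop on an object; "force" is the grip in N (left out, the last holds). Time passes only in rows, so rows that do not move let the fingers close. It gives the time, the measured TCP pose, the force and the opening at its end, in the units of the state.
- r.get_state(): the state, without advancing time (a new reading comes with each control period).
- r.snapshot(name): name is "side" or "top"; returns (picture, depth): 384x512x3 uint8, red, green, blue; 384x512 float32, m along the optical axis (not along the pixel's ray), 0 where there is no reading.
- r.calibration(name): a dict with "fx", "fy", "cx", "cy" (pixels), "k1" (the pictures are not rectified: a ray, as slopes to the right and down, at radius r is drawn at 1 + k1 r^2 times it, then the intrinsics apply), "eye" and "orientation" of the camera in the world. Camera axes: x right, y down, z forward; pixel columns grow to the right and rows downward; lengths in m; the calibration is good to about 2 mm. A picture is of the moment at which its call begins. calibration takes no time and is no camera call.
- r.finish_job(): hands the job in, once; it reports no verdict.
The state is a dict: "clock": time; "q": joint angles; "qd": joint speeds; "joint_torque": joint torques, N m; "tool_pos": TCP position; "eef_rot": TCP orientation; "contact_force": force on the tool from outside, world axes, zero at the start; "moment": the same for the moment, N m; "opening": opening from 0.0 (shut) to 1.0 (fully open).
Only numpy, scipy, OpenCV 4.12 (cv2) and the standard library are available. Lean on these libraries where they do the work, as an engineer would, in place of code of your own. Each camera call takes 0.05 s, during which the arm holds its last target.

## Working session

There is one attempt and no reset: what is moved stays moved. The work goes in short steps, Python scripts to look and compute and a tool call to move; the robot and the scene stay as the last step left them, time stands still between calls to the robot, and variables do not carry over. Pictures are saved under pics/ and viewed, and the job is handed in when it is done.

Besides the shell and the picture viewer there is one more tool, called after "Emit:" as name([rows], argument=value, ...), one row to a line, values as JSON. arm_command: Moves the arm, as the interface text tells. Its arguments: {"type":"object","properties":{"plan":{"type":"array","items":{"type":"array","items":{"type":"number"}}},"force":{"type":"number"}},"required":["plan"]}

```bash
ls; mkdir -p pics
python3 - <<'E'
from plant import r
import cv2,numpy as np
s=r.get_state()
for k in s: print(k,np.round(s[k],3))
for n in("side","top"):
    im,d=r.snapshot(n); cv2.imwrite(f"pics/{n}0.png",im[:,:,::-1]); np.savez(f"{n}0.npz",im=im,d=d)
    print(n,r.calibration(n))
E
```

```text
pics
clock 0.0
q [ 1.236  0.69  -0.195  1.566  0.157  0.902 -0.215]
qd [-0.001 -0.     0.003  0.     0.     0.001  0.001]
joint_torque [-0.0000e+00 -5.2755e+01 -1.2670e+00 -1.5343e+01 -5.3000e-02  7.0000e-03
  0.0000e+00]
tool_pos [ 0.225 -0.582  0.238]
eef_rot [-0.695 -0.13   0.695 -0.129]
contact_force [ 0.215 -0.397  0.465]
moment [ 0.009 -0.029 -0.02 ]
opening 0.996
side {'fx': 471.05352101279635, 'fy': 471.05352101279635, 'cx': 256.5296687855455, 'cy': 188.75571426212107, 'k1': 0.04968293634340777, 'eye': array([0.34816854, 0.82568113, 1.01900921]), 'orientation': array([-0.1755622 ,  0.9080589 , -0.3721149 ,  0.07834184])}
top {'fx': 357.24222906415287, 'fy': 357.24222906415287, 'cx': 256.7154561252224, 'cy': 193.48041262921393, 'k1': 0.02989088980488658, 'eye': array([0.56760779, 0.02229603, 1.08730318]), 'orientation': array([ 0.70698833, -0.70462617,  0.03582538, -0.04884681])}
```

View pics/side0.png

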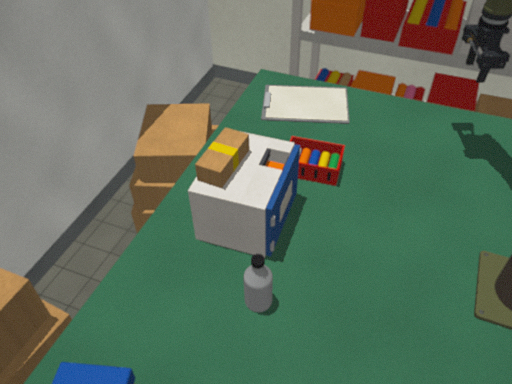

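View pics/top0.png

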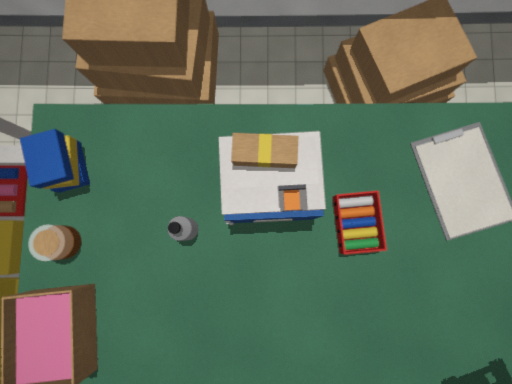

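The side view shows the cabinet at about (245,190) with the carton on it, the basket behind it at (315,160) and the flask in front at (258,285). In the top view the notch with the orange hook is at (292,201), the blue door edge runs along row 214, the flask is at (180,228) and the basket at (360,222).

```bash
cat > h.py <<'E'
import numpy as np,cv2
from scipy.spatial.transform import Rotation as R
from plant import r
def rays(n,uv):
    c=r.calibration(n);K=np.array([[c['fx'],0,c['cx']],[0,c['fy'],c['cy']],[0,0,1]])
    p=cv2.undistortPoints(np.array(uv,float).reshape(-1,1,2),K,np.array([c['k1'],0,0,0,0]))[:,0]
    d=np.c_[p,np.ones(len(p))]
    return c['eye'],R.from_quat(c['orientation']).apply(d)
def onz(n,uv,z):
    e,d=rays(n,uv); return e+d*((z-e[2])/d[:,2])[:,None]
def cloud(n,depth):
    v,u=np.mgrid[:depth.shape[0],:depth.shape[1]]
    e,d=rays(n,np.c_[u.ravel(),v.ravel()])
    return (e+d*depth.reshape(-1,1)).reshape(depth.shape+(3,))
E
python3 - <<'E'
from h import *
f=np.load('top0.npz');im,d=f['im'],f['d'];P=cloud('top',d)
hsv=cv2.cvtColor(im,cv2.COLOR_RGB2HSV)
reg=np.zeros(d.shape,bool);reg[110:260,150:400]=1
z=P[...,2]
print('bench z',np.median(z[260:300,200:300]))
white=reg&(abs(z-.19)<.012)
m=cv2.morphologyEx(white.astype(np.uint8),cv2.MORPH_OPEN,np.ones((3,3)))
cs=max(cv2.findContours(m,0,1)[0],key=cv2.contourArea)
rect=cv2.minAreaRect(cs);print('roof+door rect',rect);b=cv2.boxPoints(rect);print(np.round(onz('top',b,.19),4))
print('roof z',np.median(z[white]))
H,S,V=[hsv[...,i] for i in range(3)]
for name,mm in dict(blue=(H>100)&(H<130)&(S>120)&(abs(z-.19)<.02),orange=(H>5)&(H<16)&(S>180)&(np.arange(512)[None]<330)&(np.arange(384)[:,None]>180)).items():
    mm=mm&reg;v,u=np.nonzero(mm);print(name,len(u),u.min(),u.max(),v.min(),v.max(),np.median(z[mm]));
    q=P[mm];print(np.round(np.median(q,0),4))
    rc=cv2.minAreaRect(np.c_[u,v].astype(np.float32));print(rc);print(np.round(onz('top',cv2.boxPoints(rc),np.median(z[mm])),4))
for name,(a,b_,c,e) in dict(flask=(205,250,160,200),basket=(188,258,330,390),carton=(125,170,225,305)).items():
    mm=np.zeros(d.shape,bool);mm[a:b_,c:e]=1;mm&=(z>(.2 if name=='carton' else .04))
    if name=='carton': mm&=z>.23
    q=P[mm];print(name,np.round([q.min(0),q.max(0)],3).tolist())
c=im[115:260,150:400];cv2.imwrite('pics/crop.png',cv2.resize(c,None,fx=3,fy=3,interpolation=2)[:,:,::-1])
E
```

```text
bench z 0.00013084024569121055
roof+door rect ((271.2618408203125, 175.76083374023438), (84.73069763183594, 103.16620635986328), 87.39744567871094)
[[ 0.8255  0.1403  0.19  ]
 [ 0.8375 -0.1252  0.19  ]
 [ 0.62   -0.1312  0.19  ]
 [ 0.6073  0.1268  0.19  ]]
roof z 0.19011843167580467
blue 609 224 323 210 220 0.18982160705285278
[ 0.6212 -0.0071  0.1898]
((273.4079895019531, 214.94442749023438), (6.575501441955566, 99.079833984375), 87.43623352050781)
[[ 0.6238  0.1218  0.1898]
 [ 0.6357 -0.1266  0.1898]
 [ 0.6193 -0.127   0.1898]
 [ 0.6073  0.1208  0.1898]]
orange 32 285 297 190 192 0.16015414654628035
[ 0.6859 -0.0511  0.1602]
((291.0, 191.0), (12.0, 2.0), 0.0)
[[ 0.6833 -0.0342  0.1602]
 [ 0.6885 -0.0342  0.1602]
 [ 0.6886 -0.0655  0.1602]
 [ 0.6833 -0.0655  0.1602]]
flask [[0.557, 0.022, 0.041], [0.624, 0.287, 1.087]]
basket [[0.522, -0.322, 0.04], [0.699, 0.022, 1.087]]
carton [[0.568, -0.059, 0.23], [0.817, 0.101, 1.087]]
```

View pics/crop.png

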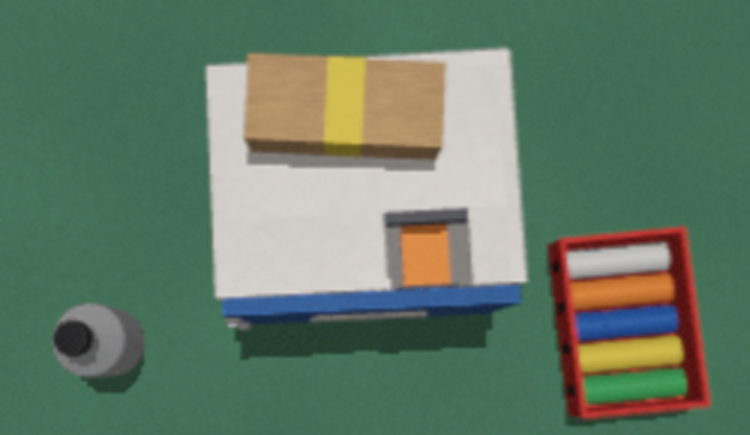

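The crop is consistent with the given sizes: the door edge is 16 mm thick and the notch is about 72 mm wide. Now I'll get the frame and targets in tool axes.

```bash
cat > g.py <<'E'
from h import *
yaw=.046
X=np.array([np.cos(yaw),np.sin(yaw)]);Y=np.array([-X[1],X[0]])
hinge=np.array([.617,.118])
org=hinge+.128*X-.120*Y
def cab(p): d=np.asarray(p)[:2]-org; return np.array([d@X,d@Y])*1000
def st():
    s=r.get_state();T=R.from_quat(s['eef_rot']).as_matrix()
    print('t',round(s['clock'],3),'pos',np.round(s['tool_pos'],4),'cab',np.round(cab(s['tool_pos']),1),'F',np.round(s['contact_force'],1),'M',np.round(s['moment'],2),'open',round(float(s['opening']),3),'q7',np.round(s['q'],2));
    return s,T
E
python3 - <<'E'
from g import *
print('org',org)
for n,z,u,v in [('orange c',.16,291.4,200.5),('notchL front',.19,278.8,211.5),('notchR front',.19,306,210.5),('notch back',.19,292,187.5)]:
    p=onz('top',[[u,v]],z)[0];print(n,np.round(p,4),np.round(cab(p),1))
f=np.load('side0.npz');im,d=f['im'],f['d'];P=cloud('side',d)
hsv=cv2.cvtColor(im,cv2.COLOR_RGB2HSV)
m=(hsv[...,0]<16)&(hsv[...,0]>5)&(hsv[...,1]>170);m[:150]=0;m[185:]=0;m[:,:255]=0;m[:,292:]=0
v,u=np.nonzero(m);print('side orange',len(u),u.mean(),v.mean()); q=P[m];print(np.round(np.median(q,0),4),cab(np.median(q,0)))
f=np.load('top0.npz');P=cloud('top',f['d']);z=P[...,2]
m=(z>.235)&(z<.26);m[:100]=0;m[250:]=0;m[:,:200]=0;m[:,330:]=0;q=P[m];c=np.array([cab(a) for a in q]);print('carton cab',c.min(0),c.max(0),np.median(q[:,2]))
m=(z>.04)&(z<.25);m[:195]=0;m[260:]=0;m[:,:155]=0;m[:,203:]=0;q=P[m];print('flask',q.min(0),q.max(0))
s,T=st();print(np.round(T,3))
D=np.r_[org-(.104+.002)*X-.048*Y,.24]
print('target',D,'tool shift',T.T@(D-s['tool_pos']),'roll needed', np.arctan2(*( np.r_[Y,0]@T[:,[2,1]])))
E
```

```text
org [0.75038265 0.00401286]
orange c [ 0.661  -0.0507  0.16  ] [-91.8 -50.6]
notchL front [ 0.6302 -0.0166  0.19  ] [-121.   -15.1]
notchR front [ 0.6329 -0.0847  0.19  ] [-121.4  -83.2]
notch back [ 0.6911 -0.0501  0.19  ] [-61.7 -51.4]
side orange 86 274.51162790697674 164.5581395348837
[ 0.6676 -0.0598  0.1603] [-85.61484494 -59.89397022]
carton cab [-12.87299756 -65.52262422] [71.03330299 96.72063692] 0.2452999185940129
flask [0.55695698 0.21975743 0.04131676] [0.62362458 0.28659339 0.17449288]
t 0.1 pos [ 0.2251 -0.5825  0.238 ] cab [-551.7 -561.7] F [-1.3 -0.5 -0.4] M [-0.03  0.03 -0.03] open 1.001 q7 [ 1.24  0.69 -0.19  1.57  0.16  0.9  -0.22]
[[-0.001  0.361 -0.933]
 [ 0.001 -0.933 -0.361]
 [-1.    -0.002  0.   ]]
target [ 0.646702   -0.04881064  0.24      ] tool shift [-0.0015135  -0.34569181 -0.58571394] roll needed -2.818627108682455
```

Emit:
arm_command([
  [0, 0, 0, 0, 0.16],
  [0, 0, 0, 0, 0.163],
  [0, 0, -0.036, -0.031, 0],
  [0, 0, -0.036, -0.031, 0],
  [0, 0, -0.036, -0.031, 0],
  [0, 0, -0.036, -0.031, 0],
  [0, 0, -0.036, -0.031, 0],
  [0, 0, -0.036, -0.031, 0],
  [0, 0, -0.036, -0.031, 0],
  [0, 0, -0.036, -0.031, 0],
  [0, 0, -0.036, -0.031, 0],
  [0, 0, -0.036, -0.031, 0],
], force=20)

```text
clock: 1.6
tool_pos: [0.5191, -0.2078, 0.2384]
eef_rot: [-0.707, -0.016, 0.707, -0.016]
contact_force: [-0.1, -0.3, -0.2]
opening: 0.002
```

```bash
cat >> g.py <<'E'
def go(cx,cy,z):
    s,T=st(); D=np.r_[org+cx*X/1000+cy*Y/1000,z]
    print('shift mm',np.round(T.T@(D-s['tool_pos'])*1000,1)); a=T[:,1]; print('roll err',np.round(np.arctan2(a[1],a[0])-np.arctan2(-Y[1],-Y[0]),3), 'down',np.round(T[:,0],3))
E
python3 -c "
from g import *
go(-106,-50,.21)"
```

```text
t 1.6 pos [ 0.5191 -0.2078  0.2384] cab [-240.8 -201. ] F [-0.1 -0.3 -0.2] M [-0.01 -0.04 -0.08] open 0.002 q7 [ 0.33  0.6  -0.05  1.77  0.04  0.77 -1.27]
shift mm [  28.4 -151.  -134.8]
roll err -0.0 down [-0.001  0.    -1.   ]
```

Emit:
arm_command([
  [0, 0, -0.03, -0.027, 0],
  [0, 0, -0.03, -0.027, 0],
  [0, 0, -0.03, -0.027, 0],
  [0, 0, -0.03, -0.027, 0],
  [0, 0, -0.031, -0.027, 0],
  [0, 0.014, 0, 0, 0],
  [0, 0.014, 0, 0, 0],
  [0, 0, 0, 0, 0],
])

```text
clock: 2.6
tool_pos: [0.6444, -0.054, 0.2089]
eef_rot: [-0.705, -0.015, 0.709, -0.016]
contact_force: [0.9, -0.9, -0.2]
opening: 0.006
```

```bash
python3 -c "
from g import *
go(-106,-50,.168)
for n in('side','top'):
    im,d=r.snapshot(n); c=im[115:260,200:350] if n=='top' else im[110:260,180:360]
    cv2.imwrite('pics/a_%s.png'%n,cv2.resize(c,None,fx=4,fy=4,interpolation=2)[:,:,::-1])
"
```

```text
t 2.6 pos [ 0.6444 -0.054   0.2089] cab [-108.5  -53. ] F [ 0.9 -0.9 -0.2] M [ 0.02  0.04 -0.05] open 0.006 q7 [ 0.02  0.75 -0.02  1.53  0.02  0.87 -1.53]
shift mm [40.9 -3.1 -2.7]
roll err -0.002 down [-0.005 -0.001 -1.   ]
```

View pics/a_side.png

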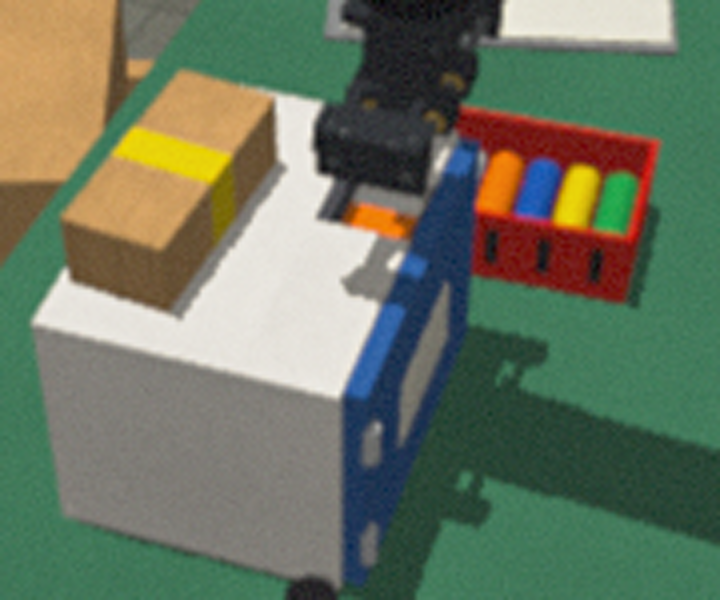

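View pics/a_top.png

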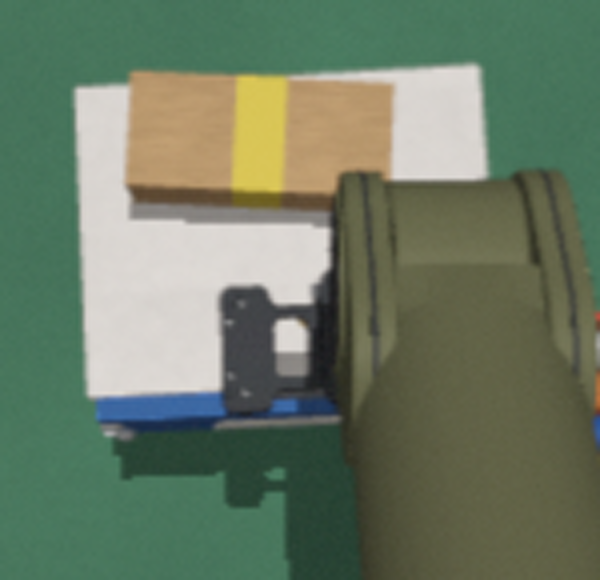

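The side view shows the gripper just behind the door's top edge, over the notch, with a dark block at crop (375,150). I'll project the TCP into it before descending.

```bash
cat >> g.py <<'E'
def proj(n,p):
    c=r.calibration(n);K=np.array([[c['fx'],0,c['cx']],[0,c['fy'],c['cy']],[0,0,1]])
    Ri=R.from_quat(c['orientation']).inv()
    return cv2.projectPoints(np.array(p,float).reshape(-1,1,3),Ri.as_rotvec(),-Ri.apply(c['eye']),K,np.array([c['k1'],0,0,0,0]))[0][:,0]
E
python3 -c "
from g import *
s,T=st();p=s['tool_pos']
pts=[p]+[p+T@np.array(o) for o in [(0,-.0175,-.009),(0,-.0175,.009),(-.06,-.0175,-.009),(-.06,-.0175,.009),(-.064,-.09,-.037),(-.064,-.09,.037)]]
print((proj('side',pts)-[180,110])*4)
im,d=r.snapshot('side');print(d.shape)
P=cloud('side',d);c=P[110:175,255:300].reshape(-1,3);c=c[(c[:,2]>.196)&(c[:,0]>.55)&(c[:,0]<.75)&(abs(c[:,1]+.05)<.15)]
k=np.array([cab(a) for a in c])
for lo in np.arange(.2,.32,.01):
    m=(c[:,2]>=lo)&(c[:,2]<lo+.01)
    if m.any(): print(round(lo,2),m.sum(),np.round(np.percentile(k[m],[3,97],axis=0),0).tolist())
"
```

```text
t 2.7 pos [ 0.6459 -0.0536  0.2106] cab [-107.1  -52.8] F [ 0.5 -0.7  0.2] M [ 0.04  0.07 -0.05] open 0.007 q7 [ 0.02  0.75 -0.02  1.52  0.02  0.87 -1.53]
[[406.56148619 175.72217268]
 [385.07598518 189.69015529]
 [411.72501315 195.68588795]
 [386.75448198 117.34481229]
 [414.39011949 123.28704007]
 [305.14208028 175.6357193 ]
 [423.2482134  202.28954499]]
(384, 512)
0.22 1 [[-117.0, -66.0], [-117.0, -66.0]]
0.23 1 [[-117.0, -65.0], [-117.0, -65.0]]
0.27 45 [[-139.0, -7.0], [-75.0, 34.0]]
0.28 138 [[-140.0, -113.0], [-76.0, 34.0]]
0.29 185 [[-140.0, -115.0], [-74.0, 37.0]]
0.3 124 [[-140.0, -96.0], [-75.0, 41.0]]
0.31 437 [[-138.0, -73.0], [-76.0, 41.0]]
```

The gripper body sits where the model predicts and the geometry agrees. Now descend to just above the pad.

Emit:
arm_command([
  [0, 0.015, -0.002, 0, 0],
  [0, 0.015, 0, 0, 0],
  [0, 0.014, 0, 0, 0],
  [0, 0, 0, 0, 0],
  [0, 0, 0, 0, 0],
])

```text
clock: 3.38
tool_pos: [0.6466, -0.0502, 0.1668]
eef_rot: [0.707, 0.016, -0.707, 0.016]
contact_force: [-0.1, 0.1, 0.6]
opening: 0.001
```

```bash
python3 -c "
from g import *
go(-107,-50,.150)"
```

```text
t 3.375 pos [ 0.6466 -0.0502  0.1668] cab [-106.1  -49.4] F [-0.1  0.1  0.6] M [ 0.1   0.02 -0.01] open 0.001 q7 [ 0.02  0.8  -0.02  1.56  0.02  0.78 -1.54]
shift mm [16.8  0.6  0.9]
roll err -0.0 down [ 0. -0. -1.]
```

Press down about 18 mm (to z ≈ 0.149) in steps.

Emit:
arm_command([
  [0, 0.006, 0, 0, 0],
  [0, 0.006, 0, 0, 0],
  [0, 0.005, 0, 0, 0],
  [0, 0, 0, 0, 0],
  [0, 0, 0, 0, 0],
  [0, 0, 0, 0, 0],
])

```text
clock: 4.12
tool_pos: [0.6445, -0.0504, 0.1566]
eef_rot: [-0.706, -0.016, 0.708, -0.016]
contact_force: [-17.3, 0.4, 47.1]
opening: 0.003
```

```bash
python3 -c "
from g import *
go(-107,-50,.149)"
```

```text
t 4.125 pos [ 0.6445 -0.0504  0.1566] cab [-108.3  -49.5] F [-17.3   0.4  47.1] M [ 0.24  4.27 -0.04] open 0.003 q7 [ 0.02  0.81 -0.02  1.57  0.02  0.76 -1.54]
shift mm [ 7.6  0.5 -1.3]
roll err -0.001 down [-0.002 -0.    -1.   ]
```

Unexpectedly stiff: 47 N up, with the tip at z = 0.157. I'll back off and look.

Emit:
arm_command([
  [0, -0.01, 0, 0, 0],
  [0, -0.01, 0, 0, 0],
  [0, -0.01, 0, 0, 0],
  [0, -0.01, 0, 0, 0],
  [0, 0, 0, 0, 0],
])

```text
clock: 4.75
tool_pos: [0.6469, -0.0502, 0.1903]
eef_rot: [0.707, 0.016, -0.706, 0.016]
contact_force: [0.1, 0.4, 0.6]
opening: 0.003
```

```bash
python3 -c "
from g import *
go(-107,-50,.149)
for n in('side','top'):
    im,d=r.snapshot(n); c=im[115:260,200:350] if n=='top' else im[140:200,230:310]
    np.savez(n+'1.npz',im=im,d=d)
    cv2.imwrite('pics/b_%s.png'%n,cv2.resize(c,None,fx=4 if n=='top' else 9,fy=4 if n=='top' else 9,interpolation=2)[:,:,::-1])
"
```

```text
t 4.75 pos [ 0.6469 -0.0502  0.1903] cab [-105.8  -49.4] F [0.1 0.4 0.6] M [0.01 0.07 0.02] open 0.003 q7 [ 0.02  0.77 -0.02  1.54  0.02  0.83 -1.54]
shift mm [41.3  0.6  1.2]
roll err -0.0 down [ 0.001 -0.    -1.   ]
```

View pics/b_side.png

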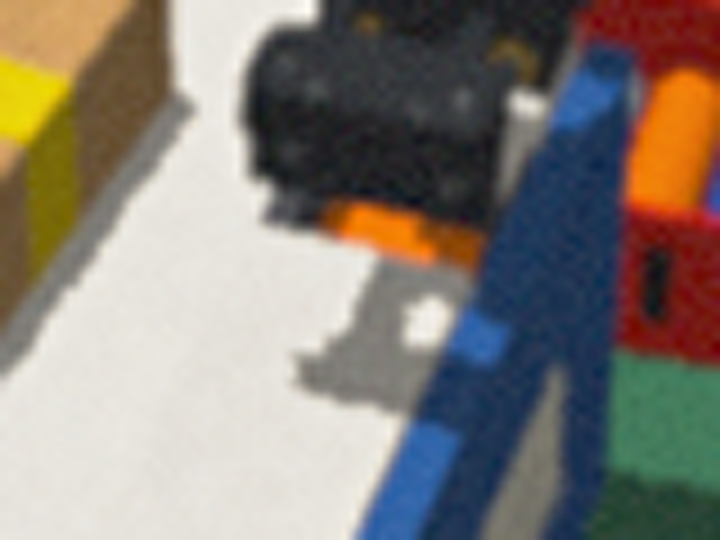

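```bash
python3 -c "
from g import *
f=np.load('top0.npz');P=cloud('top',f['d'])
for u in (287,292,296):
  for v in range(186,216):
    p=P[v,u];print(u,v,np.round(cab(p),0),round(float(p[2])*1000,1),f['im'][v,u])
" | awk '{print}'
python3 - <<'E'
import sys;sys.path.insert(0,'.')
E
```

```text
287 186 [-57. -39.] 190.2 [95 94 99]
287 187 [-60. -39.] 191.9 [88 88 93]
287 188 [-63. -39.] 190.5 [85 84 91]
287 189 [-64. -39.] 185.3 [62 50 49]
287 190 [-64. -41.] 159.6 [110  64  35]
287 191 [-66. -40.] 159.8 [132  74  32]
287 192 [-69. -40.] 161.5 [153  88  41]
287 193 [-71. -40.] 158.6 [214 135  69]
287 194 [-74. -40.] 160.2 [220 141  74]
287 195 [-77. -40.] 161.1 [219 140  71]
287 196 [-80. -40.] 160.3 [219 140  71]
287 197 [-82. -40.] 160.8 [219 140  72]
287 198 [-85. -39.] 161.0 [219 140  72]
287 199 [-87. -39.] 161.0 [218 140  70]
287 200 [-90. -39.] 162.3 [218 140  70]
287 201 [-93. -39.] 160.3 [218 141  72]
287 202 [-95. -39.] 157.7 [218 140  71]
287 203 [-98. -39.] 163.6 [219 139  70]
287 204 [-100.  -39.] 155.7 [219 139  70]
287 205 [-103.  -39.] 159.2 [219 140  71]
287 206 [-106.  -38.] 162.1 [219 140  71]
287 207 [-108.  -38.] 159.3 [219 140  72]
287 208 [-111.  -38.] 160.1 [219 140  73]
287 209 [-114.  -38.] 161.7 [212 135  74]
287 210 [-118.  -36.] 185.5 [121  97  92]
287 211 [-121.  -36.] 190.5 [ 66  85 116]
287 212 [-123.  -35.] 191.5 [ 55  93 147]
287 213 [-126.
[... 1839 characters left out ...]
199 [-88. -63.] 158.5 [218 138  70]
296 200 [-91. -63.] 160.0 [218 140  72]
296 201 [-94. -63.] 159.0 [218 138  70]
296 202 [-96. -62.] 160.5 [218 138  70]
296 203 [-99. -62.] 159.7 [218 139  72]
296 204 [-102.  -62.] 162.2 [218 138  71]
296 205 [-104.  -62.] 161.7 [219 139  70]
296 206 [-106.  -62.] 158.4 [219 139  73]
296 207 [-109.  -61.] 161.5 [218 139  70]
296 208 [-112.  -62.] 156.8 [216 138  71]
296 209 [-114.  -61.] 159.7 [190 125  77]
296 210 [-119.  -59.] 184.5 [109  95 103]
296 211 [-122.  -58.] 189.7 [ 62  98 154]
296 212 [-124.  -58.] 190.3 [ 56  96 153]
296 213 [-126.  -58.] 187.0 [ 56  95 152]
296 214 [-129.  -58.] 189.6 [ 55  95 151]
296 215 [-182.   27.] 1087.3 [ 55  94 149]
```

Explanation: the surface tilts down towards the back, so the tip's front edge (lever only about 11 mm) does the pressing, and friction nearly locks it. I should press at the pad 30 mm back, then slide to the door while easing up slightly.

Emit:
arm_command([
  [0, 0, 0, -0.014, 0],
  [0, 0.01, 0, 0, 0],
  [0, 0.01, 0, 0, 0],
  [0, 0.005, 0, 0, 0],
  [0, 0, 0, 0, 0],
])

```text
clock: 5.48
tool_pos: [0.6597, -0.0496, 0.164]
eef_rot: [-0.706, -0.016, 0.707, -0.016]
contact_force: [0.4, 0.1, -0.1]
opening: 0.004
```

```bash
python3 -c "
from g import *
go(-91,-50,.149)"
```

```text
t 5.475 pos [ 0.6597 -0.0496  0.164 ] cab [-93.1 -49.4] F [ 0.4  0.1 -0.1] M [ 0.06 -0.02 -0.  ] open 0.004 q7 [ 0.02  0.82 -0.02  1.52  0.02  0.8  -1.54]
shift mm [15.   0.6 -2.1]
roll err -0.0 down [-0.002 -0.    -1.   ]
```

Emit:
arm_command([
  [0, 0.004, 0, -0.002, 0],
  [0, 0.004, 0, 0, 0],
  [0, 0.004, 0, 0, 0],
  [0, 0.003, 0, 0, 0],
  [0, 0, 0, 0, 0],
  [0, 0, 0, 0, 0],
])

```text
clock: 6.22
tool_pos: [0.6623, -0.0495, 0.1505]
eef_rot: [0.707, 0.016, -0.707, 0.016]
contact_force: [-2.0, -0.5, 6.2]
opening: 0.004
```

```bash
python3 -c "
from g import *
go(-91,-50,.149)"
```

```text
t 6.225 pos [ 0.6623 -0.0495  0.1505] cab [-90.4 -49.4] F [-2.  -0.5  6.2] M [ 0.1   0.46 -0.03] open 0.004 q7 [ 0.02  0.84 -0.02  1.52  0.02  0.78 -1.54]
shift mm [1.5 0.6 0.6]
roll err -0.0 down [ 0. -0. -1.]
```

The hook is down with 6 N at z = 0.1505 (about 0.28 rad). Now slide towards the door, easing up slightly.

Emit:
arm_command([
  [0, -0.0005, 0, 0.006, 0],
  [0, -0.0005, 0, 0.006, 0],
  [0, -0.0005, 0, 0.006, 0],
  [0, -0.0005, 0, 0.005, 0],
  [0, 0, 0, 0, 0],
])

```text
clock: 6.85
tool_pos: [0.6386, -0.0508, 0.1517]
eef_rot: [-0.707, -0.016, 0.707, -0.016]
contact_force: [0.7, -2.6, 3.4]
opening: 0.004
```

```bash
python3 -c "
from g import *
go(-114,-50,.149)
im,d=r.snapshot('side')
c=im[120:220,220:330]
cv2.imwrite('pics/c_side.png',cv2.resize(c,None,fx=6,fy=6,interpolation=2)[:,:,::-1])
"
```

```text
t 6.85 pos [ 0.6386 -0.0508  0.1517] cab [-114.2  -49.6] F [ 0.7 -2.6  3.4] M [-0.46  0.03 -0.02] open 0.004 q7 [ 0.02  0.81 -0.02  1.6   0.03  0.73 -1.54]
shift mm [ 2.7  0.4 -0.2]
roll err -0.0 down [-0.001 -0.    -1.   ]
```

View pics/c_side.png

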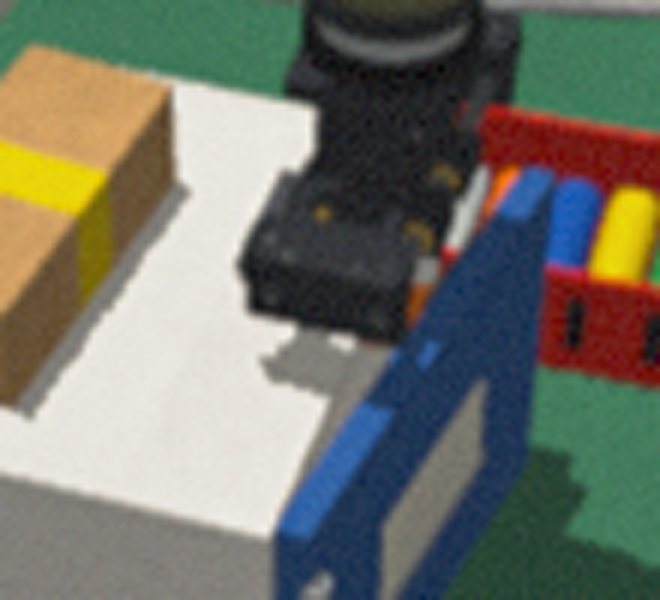

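The side view shows the door already dragged out by friction (gap behind its top edge from crop (270,540) to (540,180)). Contact force is small. Continue along the arc, rolling with the door.

Emit:
arm_command([
  [0, 0, 0, 0.008, 0.06],
  [0, 0, 0, 0.008, 0.06],
  [0, 0, 0, 0.008, 0.06],
  [0, 0, 0, 0.008, 0.06],
  [0, 0, 0, 0, 0],
])

```text
clock: 7.52
tool_pos: [0.6068, -0.0488, 0.1516]
eef_rot: [-0.703, 0.068, 0.704, 0.068]
contact_force: [-0.0, -2.3, 3.3]
opening: 0.005
```

```bash
python3 -c "
from g import *
go(-114,-50,.149)
for n in('side','top'):
    im,d=r.snapshot(n); c=im[100:300,180:380]
    cv2.imwrite('pics/d_%s.png'%n,cv2.resize(c,None,fx=3,fy=3,interpolation=2)[:,:,::-1])
"; python3 -c "
import cv2,numpy as np
cv2.imwrite('pics/d.png',cv2.resize(np.hstack([cv2.imread('pics/d_side.png'),cv2.imread('pics/d_top.png')]),(800,400)))"
```

```text
t 7.525 pos [ 0.6068 -0.0488  0.1516] cab [-145.8  -46.2] F [-0.  -2.3  3.3] M [-0.32  0.19  0.02] open 0.005 q7 [-0.02  0.78  0.04  1.7  -0.05  0.66 -1.72]
shift mm [  2.5  -3.8 -31.8]
roll err -0.239 down [-0.001 -0.    -1.   ]
```

View pics/d.png

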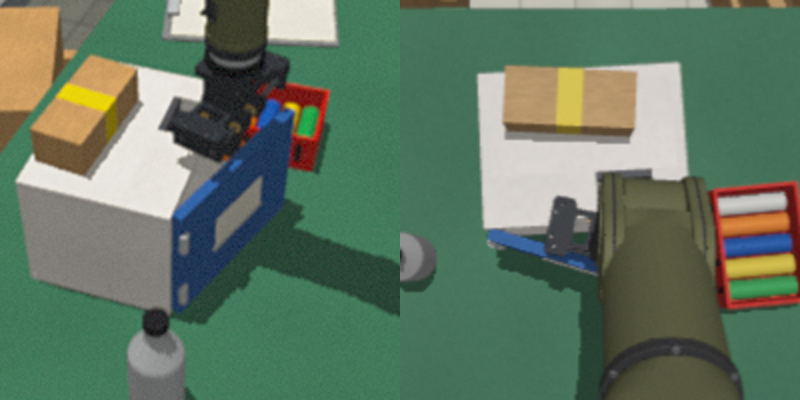

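The door is about 0.33 rad open and the hook is clear of the bar. Raise the tip above the hook (it springs back) and push on the inner face along the arc.

Emit:
arm_command([
  [0, -0.008, 0, 0, 0],
  [0, -0.008, 0, 0, 0],
  [0, 0, 0, 0, 0],
  [0, 0, 0, 0.02, 0.06],
  [0, 0, 0, 0.02, 0.09],
  [0, 0, 0, 0.02, 0.11],
  [0, 0, 0, 0.02, 0.11],
  [0, 0, 0, 0.02, 0.11],
  [0, 0, 0, 0.02, 0.11],
  [0, 0, 0, 0, 0],
])

```text
clock: 8.88
tool_pos: [0.4981, -0.0001, 0.1676]
eef_rot: [-0.653, 0.269, 0.655, 0.269]
contact_force: [0.4, 0.6, 0.6]
opening: 0.007
```

```bash
cat > look.py <<'E'
from g import *
import sys
go(-291,69,.167)
s=r.get_state();p=cab(s['tool_pos'])-[-128,120];print('rel hinge',p,'polar',np.arctan2(-p[0],-p[1]),'rad',np.hypot(*p))
ims=[]
for n in('side','top'):
    im,d=r.snapshot(n); c=im[100:300,180:380]
    ims.append(cv2.resize(c,(400,400),interpolation=2)[:,:,::-1])
cv2.imwrite('pics/%s.png'%sys.argv[1],np.hstack(ims))
E
python3 look.py e
```

```text
t 8.875 pos [ 4.981e-01 -1.000e-04  1.676e-01] cab [-252.2    7.4] F [0.4 0.6 0.6] M [ 0.13 -0.01  0.02] open 0.007 q7 [-0.22  0.65  0.2   2.02 -0.26  0.49 -2.18]
shift mm [  0.7 -13.2  71.5]
roll err -0.827 down [-0.002  0.001 -1.   ]
rel hinge [-124.2240696  -112.55626646] polar 0.8346352457530166 rad 167.63213471048743
```

View pics/e.png

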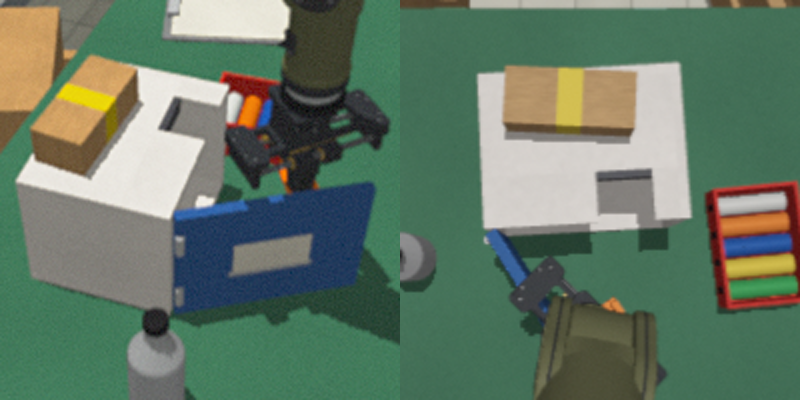

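The door is at about 0.93 rad. The hook is up and visible as orange at (615,305), and everything else is untouched. Continue.

Emit:
arm_command([
  [0, 0, -0.001, 0.0145, 0.06],
  [0, 0, -0.001, 0.0145, 0.06],
  [0, 0, -0.001, 0.0145, 0.06],
  [0, 0, -0.001, 0.0145, 0.05],
  [0, 0, -0.002, 0.0145, 0],
  [0, 0, -0.002, 0.0145, 0],
  [0, 0, 0, 0, 0],
  [0, 0, 0, 0, 0],
])

```text
clock: 9.98
tool_pos: [0.4533, 0.072, 0.1677]
eef_rot: [0.618, -0.343, -0.618, -0.343]
contact_force: [0.1, -0.4, 0.4]
opening: 0.005
```

```bash
python3 look.py f
```

```text
t 9.975 pos [0.4533 0.072  0.1677] cab [-293.6   81.6] F [ 0.1 -0.4  0.4] M [0.08 0.   0.02] open 0.005 q7 [-0.43  0.62  0.27  2.14 -0.39  0.42 -2.44]
shift mm [  0.7   3.9 -12.2]
roll err -1.06 down [ 0. -0. -1.]
rel hinge [-165.62228815  -38.43449811] polar 1.3427712321113339 rad 170.02338949828479
```

View pics/f.png

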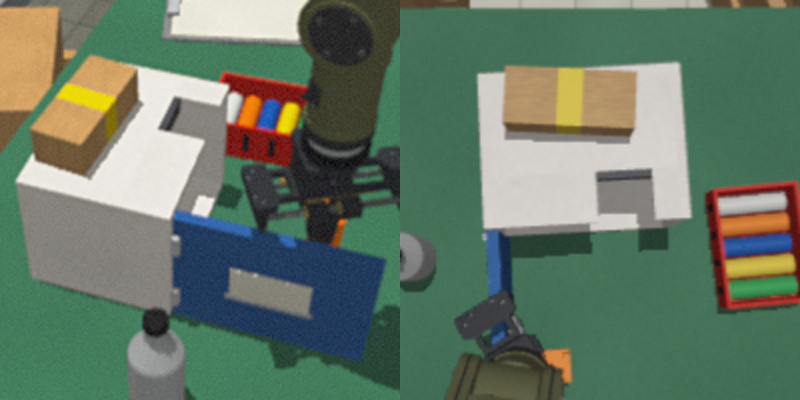

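The door stands at about 1.45 rad. Back off slightly from its face, then lift clear.

Emit:
arm_command([
  [0, 0, 0, -0.006, 0],
  [0, 0, 0, 0, 0],
  [0, -0.02, 0, 0, 0],
  [0, -0.03, 0, 0, 0],
  [0, -0.03, 0, 0, 0],
  [0, -0.03, 0, 0, 0],
  [0, 0, 0, -0.04, 0],
  [0, 0, 0, -0.04, 0],
  [0, 0, 0, -0.04, 0],
  [0, 0, 0, -0.04, 0],
  [0, 0, 0, 0, 0],
  [0, 0, 0, 0, 0],
])

```text
clock: 11.58
tool_pos: [0.5402, -0.0681, 0.2774]
eef_rot: [-0.618, 0.343, 0.619, 0.343]
contact_force: [-0.9, 0.7, 0.5]
opening: 0.004
```

```bash
python3 look.py g
python3 - <<'E'
from g import *
im,d=r.snapshot('top');P=cloud('top',d);z=P[...,2];hsv=cv2.cvtColor(im,cv2.COLOR_RGB2HSV)
m=(hsv[...,0]>100)&(hsv[...,0]<130)&(hsv[...,1]>120)&(abs(z-.19)<.008);m[:200]=0;m[:,:200]=0;m[:,300:]=0
q=np.array([cab(p) for p in P[m]]);c=q.mean(0);_,_,V=np.linalg.svd(q-c);v=V[0]*np.sign(-V[0][0]);print('door pts',m.sum(),'angle',np.arctan2(-v[0],-v[1]))
o=(hsv[...,0]>5)&(hsv[...,0]<16)&(hsv[...,1]>140);o[:250]=0;o[:,:225]=0;o[:,300:]=0;o&=(z>.1)&(z<.22);print('hook z pct',np.percentile(z[o],[5,50,95]),o.sum())
P0=cloud('top',np.load('top0.npz')['d'])
for n,(a,b,c_,e,l,h) in dict(carton=(100,180,200,330,.235,.26),flask=(195,260,155,203,.04,.2),basket=(180,265,330,392,.02,.09)).items():
    for Q in(P0,P):
        w=Q[a:b,c_:e];w=w[(w[...,2]>l)&(w[...,2]<h)];print(n,np.round(w.mean(0),4),len(w))
E
```

```text
t 11.575 pos [ 0.5402 -0.0681  0.2774] cab [-213.2  -62.3] F [-0.9  0.7  0.5] M [ 0.08  0.04 -0.08] open 0.004 q7 [-0.2   0.56  0.39  1.78 -0.27  0.86 -2.26]
shift mm [110.6   3.6 152.4]
roll err -1.06 down [-0.001  0.001 -1.   ]
rel hinge [ -85.23636759 -182.3285446 ] polar 0.43730122422114254 rad 201.26831975623412
door pts 654 angle 1.5487552389562762
hook z pct [0.15751488 0.16029029 0.18159498] 479
carton [0.7784 0.0206 0.2452] 1938
carton [0.7783 0.0203 0.2451] 1945
flask [0.5893 0.2433 0.1222] 563
flask [0.5894 0.2433 0.122 ] 566
basket [ 0.6109 -0.2566  0.0383] 2521
basket [ 0.6309 -0.2625  0.0384] 1859
```

View pics/g.png

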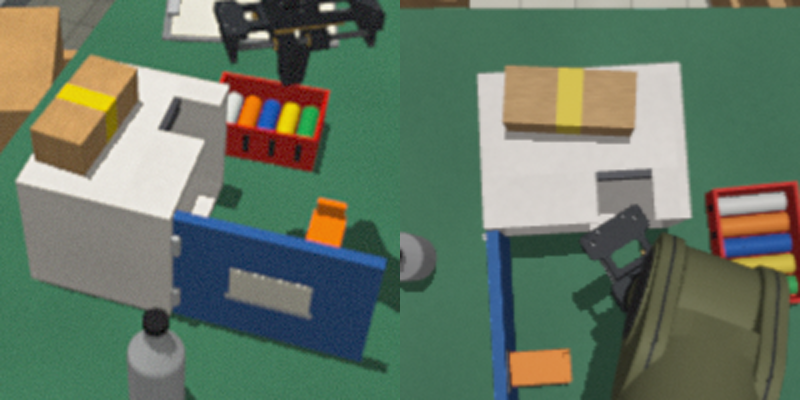

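The picture shows the door open by about 1.55 rad and the hook pad back at z = 0.160. The carton and flask have moved under 0.5 mm. The basket's mean differs only because the arm hides part of it; its visible corner at (710,190) is unchanged.

```bash
python3 -c "
from plant import r
print(r.finish_job())"
```

```text
the job is handed in; nothing more can be done
None
```

The cabinet door is open by about 1.55 rad and standing on its own, and the job was handed in at about 12 s. I pressed the hook down through the notch, drew the door out past the catch, and lifted off so the hook sprang back. Then I swung the door round with a finger on its inner face.

**First press:** I pressed too close to the door, and the hook all but locked at 47 N on the wrist. I backed off and pressed at the pad instead, which took about 6 N.

**Last checks before handing in:**
- **Door:** 1.55 rad in the top view.
- **Hook:** the pad is back at its resting height (z = 0.160 m).
- **Carton and flask:** within 0.5 mm of where they started.
- **Basket:** the number disagreed. Its mean position differed by 20 mm, but the arm was hiding part of it. Its visible corner had not moved in the picture, so I take it as undisturbed.
- **Gripper:** clear of everything, with about zero contact force.

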